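# Fish the vial basket out of the bath well and hang it to drip

## Task

Take the hook off the drip stand and use it, not the fingers, to catch the wire loop of the basket that is loaded with vials and draw that basket up out of its well. Keep the basket upright and hang the hook back on the stand's two prongs with the basket hanging from it, at rest over the drip tray.

Things in the scene. Friction and masses are not known exactly. Their poses are not given: they have to be found in the camera images.
- basket: Steel wire basket, d 70, 34 high, ~150 g, holding six amber vials, white caps (the other wells hold a like but empty basket and a knobbed canister). Origin: centre of underside, z up. Its stiff loop (4.4 wire) stands in its y-z plane: feet y +-33, straight to 60 up, then narrowing to a crown on the axis, underside 81 up, top 86; below it free down to 34. Catch from either side (+x or -x). (mm)
- hook: Loose hook, 120 g, hung upright. Origin: centre of underside of its steel crossbar (28 x, 70 y, 8 z mm). Black grip on it: 26 in x, 20 in y (pinch across y), z 8 to 58, centred. A 6 mm shank goes down at x -9 to a J in the x-z plane: inner floor at x 0, z -87, lowest z -93; point up at x +9, its end z -69; 12 wide inside. A caught wire hangs below the grip's centre.
- block: Fixed aluminium bath block, 110 mm in x, 300 in y, 125 high, with three round wells in its top, 84 mm diameter, at y = -95, 0 and +95 mm, floors 10 mm above the table (115 deep). Origin: centre of its underside, z up. The basket stands on the floor of one of the wells, the crown of its loop about 30 mm below the mouth.
- rack: Fixed drip stand. Tray x -55..105, y +-65, rim 18 high (mm); post (d 14) at x 85; two level prongs, d 12, at y +-20, from the post to free ends at x -40, tops 210 up. The crossbar lies across them, shank between, hook origin near x 0, y 0, z 210. Loaded, bring it in level along +x from the free ends, crossbar above the prongs; the basket then hangs 42 above the table. Origin: on the table, z up.
Mind the look-alikes: they are no part of the job. What is shaped like the rack but orange is not meant.

How it is judged:
By the outcome, as a careful person would: the job done as asked, in the order asked, and still so for the second after the job is handed in, with the robot touching nothing.
It also fails if it takes over 67 s, if anything falls off the work surface, if the arm or the gripper's body presses on something with over 40 N, if the wrist force passes 120 N, or if a joint passes its speed limit or range.

## Robot

A 7-joint arm with a two-finger parallel gripper is mounted at the origin on the work surface. World frame = base frame: x ahead of the robot, y to its left, z up, the work surface at z = 0. Lengths are in mm, angles in rad, forces in N, time in s.
With the tool pointing down it reaches from about 425 to 950 mm from the base axis. Payload 16.7 kg.
Tool frame: the origin (TCP) lies on the mounting face of the last link; the fingertips stand 199 mm ahead of it and the grasp point (between the pads) lies 180 mm ahead of it (robot.tcp_to_tips is the distance from the TCP to the fingertips, in mm); z points along the fingers, y is the direction in which the jaws open and shut (so a half turn about z gives the same grasp; the last joint's range is limited). The gripper opens to 94 mm and grips with 3 to 60 N. Pads are 16 mm wide; open, the fingers measure 119 mm over their backs; the gripper's body (75 mm by 177 mm) begins 78 mm behind the grasp point.
Start: joints at [1.149, 0.426, 0.074, 1.606, -0.034, 1.111, -0.067], TCP at [181.832, -650.019, 404.667] pointing down, gripper open.
Joint ranges: [-2.85, 2.85], [-0.5, 2.14], [-1.23, 1.37], [0.21, 2.46], [-1.02, 4.16], [0.16, 2.05], [-2.73, 2.73]. Speed limits (rad/s): [1.89, 1.89, 2.39, 2.39, 3.01, 3.01, 3.01].

## Interface

Orientations are given as a rotation vector (axis times angle).
In Python, from workcell import robot gives the robot as it stands. The module is installed in compiled form; this text tells all that it offers. Calls block until the motion is done:
- robot.move_to(position, orientation): joint-space move of the TCP to a pose.
- robot.move_straight(position, vel=150, attitude=None, f_stop=None): straight line of the TCP; attitude=None keeps the orientation; vel is the mean speed in mm/s. With f_stop (N) it stops when the force on the tool has changed by that much, and returns True; else False.
- robot.movej(angles): joint-space move.
- robot.ungrasp() and robot.clamp(): open the fingers fully, or close them until they stop; the grip force is fixed at half the most.
- robot.dwell(seconds).
- robot.solve_ik(position, orientation): joint angles nearest the present ones, or None.
- robot.get_state(): the state.
- robot.capture(name): name is "scene" or "top" or "wrist"; returns (picture, depth): 384x512x3 uint8, blue, green, red; 384x512 float32, mm along the optical axis (not along the pixel's ray), 0 where there is no reading.
- robot.get_calibration(name): a dict with "camera_matrix" (3x3 intrinsics, pixels), "k1" (the pictures are not rectified: a ray, as slopes to the right and down, at radius r is drawn at 1 + k1 r^2 times it, then the intrinsics apply), "eye" and "rotation" of the camera in the world; the wrist camera has in their place "hand_eye" (4x4, takes a point from camera to tool coordinates, whose origin is the TCP and whose axes are the flange's). Camera axes: x right, y up, looking along -z (the intrinsics and any distortion apply to the point x, -y, -z); pixel columns grow to the right and rows downward; lengths in mm; the calibration is good to about 2 mm. A picture is of the moment at which its call begins: read the wrist's pose just before it. get_calibration takes no time and is no camera call.
A pose or a line that the arm cannot do raises robot.IKError and nothing moves.
- robot.job_done(): hands the job in, once; it reports no verdict.
The state is a dict: "t": time; "joint_positions": joint angles; "dq": joint speeds; "effort": joint torques, N m; "eef_pos": TCP position; "tool_rot": TCP orientation; "contact_force": force on the tool from outside, world axes, zero at the start; "torque": the same for the moment, N m; "grip_width": finger opening in mm.
Only numpy, scipy, OpenCV 4.12 (cv2) and the standard library are available. Lean on these libraries where they do the work, as an engineer would, in place of code of your own. Each camera call takes 0.05 s, during which the arm holds its last target.

## Working session

There is one attempt and no reset: what is moved stays moved. The work goes in short steps, each a Python script; the robot and the scene stay as the last script left them, time stands still between calls to the robot, and variables do not carry over. Pictures are saved under pics/ and viewed, and the job is handed in when it is done.

```bash
mkdir -p pics; ls
python3 - <<'E'
from workcell import robot
import cv2
for n in("scene","top","wrist"):
    p,d=robot.capture(n); cv2.imwrite(f"pics/{n}0.png",p); 
    import numpy as np; np.save(f"pics/{n}0.npy",d)
    print(n,robot.get_calibration(n))
s=robot.get_state();print(s)
E
```

```text
pics
scene {'camera_matrix': array([[399.62775729,   0.        , 252.8738319 ],
       [  0.        , 399.62775729, 197.15414197],
       [  0.        ,   0.        ,   1.        ]]), 'k1': -0.019524395066372473, 'eye': array([ 847.10290988, -125.12251055,  828.1935572 ]), 'rotation': array([0.52293729, 0.36716884, 1.13709445])}
top {'camera_matrix': array([[385.0016566 ,   0.        , 259.33172693],
       [  0.        , 385.0016566 , 188.72323839],
       [  0.        ,   0.        ,   1.        ]]), 'k1': -0.08559031339851363, 'eye': array([ 235.43444274,   65.21745473, 1201.43276678]), 'rotation': array([ 0.09166566, -0.1369055 , -1.56669402])}
wrist {'camera_matrix': array([[308.52847894,   0.        , 253.58844371],
       [  0.        , 308.52847894, 192.07077161],
       [  0.        ,   0.        ,   1.        ]]), 'k1': -0.01719791967624615, 'hand_eye': array([[-5.96932579e-04,  9.60215179e-01,  2.79260549e-01,
         8.18913101e+01],
       [ 9.99999488e-01,  3.44871610e-04,  9.51732418e-04,
        -5.68715512e-01],
       [ 8.17558878e-04,  2.79260974e-01, -9.60214892e-01,
         2.01624727e+01],
       [ 0.00000000e+00,  0.00000000e+00,  0.00000000e+00,
         1.00000000e+00]])}
{'t': 0.15, 'joint_positions': array([ 1.14849568,  0.426573  ,  0.07385473,  1.60645781, -0.03408523,
        1.11080478, -0.06710719]), 'dq': array([ 5.01982506e-04, -1.17473669e-03,  8.65850097e-05, -2.48142685e-03,
        5.45642821e-04, -3.21901399e-03,  1.12491496e-04]), 'effort': array([ 4.47073166e-03, -9.36279058e+01,  3.67009923e+00, -4.54418886e+01,
       -4.86089301e-02,  1.80424360e-02,  1.30040371e-04]), 'eef_pos': array([ 181.81254197, -649.8998399 ,  404.14754497]), 'tool_rot': array([-3.11146679e+00, -4.27007357e-01,  3.25189775e-04]), 'contact_force': array([1.02701148, 0.3925135 , 0.8538713 ]), 'torque': array([0.02891385, 0.03145388, 0.00053199]), 'grip_width': 93.63263826855113}
```

View pics/scene0.png

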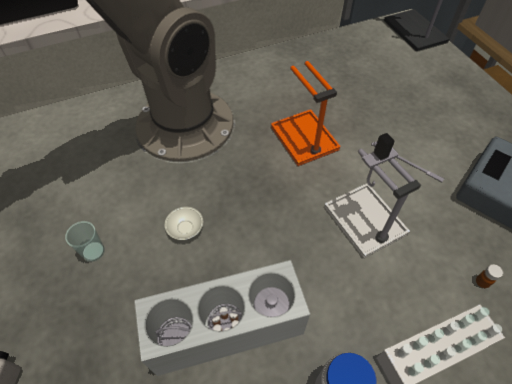

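View pics/top0.png

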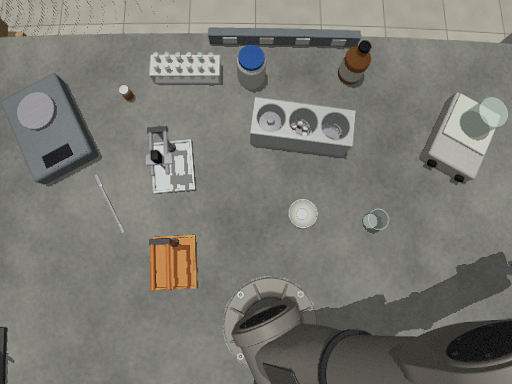

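View pics/wrist0.png

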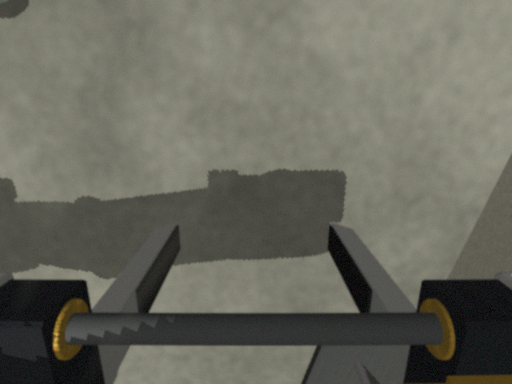

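Scene: in the top view the block is at about (302,127) with its three wells. The well at (271,121) holds a canister with a knob, (301,127) a basket with white-capped vials (the one meant), and (333,127) an empty basket. The light-grey rack at (172,165) holds the hook, whose black grip is at (156,157). The orange one at (174,262) is the decoy. Next I'll enlarge these areas and measure.

```bash
cat > h.py <<'E'
import numpy as np, cv2
from scipy.spatial.transform import Rotation as R
from workcell import robot
def cam(name,st=None):
    c=robot.get_calibration(name)
    if name=="wrist":
        H=c["hand_eye"]; Rt=R.from_rotvec(st["tool_rot"]).as_matrix()
        return c["camera_matrix"],c["k1"],Rt@H[:3,3]+st["eef_pos"],Rt@H[:3,:3]
    return c["camera_matrix"],c["k1"],c["eye"],R.from_rotvec(c["rotation"]).as_matrix()
def slopes(C,uv):
    K,k1=C[:2]; uv=np.atleast_2d(uv).astype(float)
    return cv2.undistortPoints(uv[:,None],K,np.array([k1,0,0,0.]))[:,0]
def rays(C,uv):
    s=slopes(C,uv); d=np.c_[s[:,0],-s[:,1],-np.ones(len(s))]@C[3].T
    return C[2],d     # d scaled so that t = depth
def proj(C,P):
    p=(np.atleast_2d(P)-C[2])@C[3]; q=np.c_[p[:,0],-p[:,1],-p[:,2]]
    return cv2.projectPoints(q,np.zeros(3),np.zeros(3),C[0],np.array([C[1],0,0,0.]))[0][:,0]
def cloud(C,d):
    v,u=np.mgrid[0:384,0:512]; e,r=rays(C,np.c_[u.ravel(),v.ravel()])
    P=e+r*d.reshape(-1,1); P[d.ravel()<=0]=np.nan
    return P.reshape(384,512,3)
def onz(C,uv,z):
    e,r=rays(C,uv); t=(z-e[2])/r[:,2]; return e+r*t[:,None]
def crop(p,x0,y0,x1,y1,f,fn): cv2.imwrite(fn,cv2.resize(p[y0:y1,x0:x1],None,fx=f,fy=f,interpolation=cv2.INTER_CUBIC))
E
python3 - <<'E'
from h import *
a=cv2.imread('pics/scene0.png');b=cv2.imread('pics/top0.png')
w=np.zeros((600,800,3),np.uint8)
w[:300,:400]=cv2.resize(b[85:160,245:365],(400,300))[:, :400]
w[:300,400:]=cv2.resize(b[115:205,140:260],(400,300))
w[300:,:400]=cv2.resize(a[255:375,130:310],(400,300))
w[300:,400:]=cv2.resize(a[125:260,315:450],(400,300))
cv2.imwrite('pics/crops0.png',w)
for n in('scene','top'):
    C=cam(n);P=cloud(C,np.load(f'pics/{n}0.npy'))
    np.save(f'pics/{n}P.npy',P)
    # block top
    m=(abs(P[...,2]-125)<5)&(P[...,0]>380)&(P[...,0]<800)&(abs(P[...,1])<350)
    Q=P[m]; 
    lab,k=cv2.connectedComponents(m.astype(np.uint8))[::-1]
    best=max(range(1,k.max()+1 if hasattr(k,'max') else k),key=lambda i:(lab==i).sum()) if isinstance(lab,np.ndarray) else None
    Q=P[lab==best]; print(n,'block',len(Q),Q[:,2].mean(),cv2.minAreaRect(Q[:,:2].astype(np.float32)))
    m=(P[...,2]>195)&(P[...,2]<330)&(P[...,0]>200)&(P[...,1]>250)&(P[...,0]<700)&(P[...,1]<600)
    v,u=np.nonzero(m); print(len(u),np.nanpercentile(P[m],[2,50,98],axis=0).round(), u.min(),u.max(),v.min(),v.max())
    m=(P[...,2]>255)&m; print('grip',m.sum(),P[m].mean(0),P[m].min(0),P[m].max(0))
E
```

```text
scene block 5187 124.84853624204634 ((594.32275390625, -94.26065063476562), (300.12799072265625, 111.45299530029297), 83.01265716552734)
1716 [[209. 265. 200.]
 [471. 292. 210.]
 [551. 332. 268.]] 305 420 79 198
grip 172 [462.52369437 297.30008049 264.45648863] [445.94207725 288.83027886 255.09680061] [473.95785329 310.26610131 269.42049785]
top block 1906 125.59923533036903 ((593.0415649414062, -94.23944091796875), (299.4512939453125, 110.78482055664062), 82.96142578125)
981 [[207. 267. 205.]
 [453. 297. 211.]
 [546. 332. 270.]] 146 171 126 258
grip 85 [456.73916189 298.05593538 267.673987  ] [445.2265332  289.33384362 255.22470933] [469.39069769 307.45741724 272.61197918]
```

View pics/crops0.png

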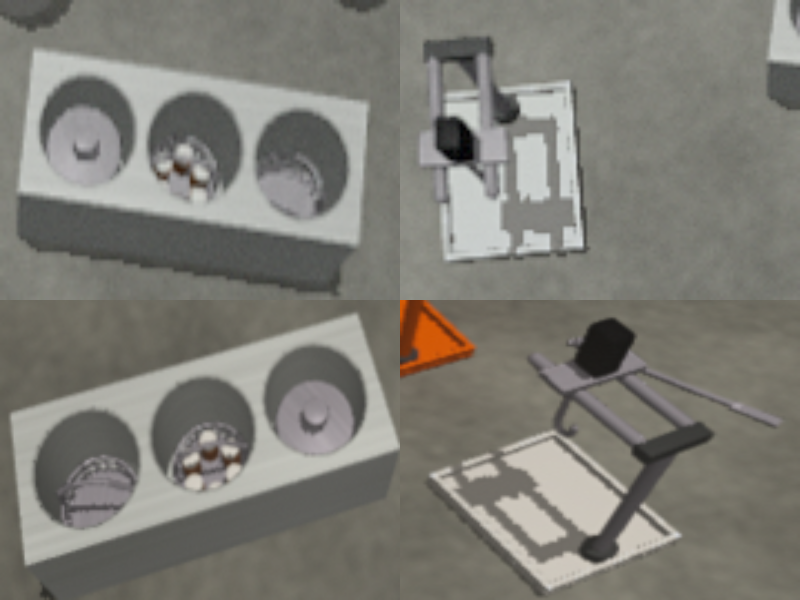

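```bash
cat >> h.py <<'E'
def down(a): # tool z down, tool x at yaw a
    x=np.array([np.cos(a),np.sin(a),0]); z=np.array([0,0,-1.]); return R.from_matrix(np.c_[x,np.cross(z,x),z]).as_rotvec()
def snap(tag):
    s=robot.get_state(); p,d=robot.capture("wrist"); cv2.imwrite(f'pics/{tag}.png',p)
    np.savez(f'pics/{tag}.npz',d=d,p=s['eef_pos'],r=s['tool_rot'])
    return s
def load(tag):
    z=np.load(f'pics/{tag}.npz'); C=cam('wrist',dict(eef_pos=z['p'],tool_rot=z['r'])); return C,z['d'],cv2.imread(f'pics/{tag}.png')
E
python3 - <<'E'
from h import *
robot.move_to([590,-94,400],down(0)); robot.dwell(.2); s=snap('w1'); print(s['t'],s['joint_positions'].round(2))
robot.move_straight([545,-64,400],vel=150); robot.dwell(.2); s=snap('w2'); print(s['t'],s['eef_pos'])
robot.move_to([440,300,520],down(0)); robot.dwell(.2);s=snap('k1'); print(s['t'],s['joint_positions'].round(2))
a=[cv2.imread(f'pics/{k}.png') for k in('w1','w2','k1')]
cv2.imwrite('pics/j1.png',np.hstack([cv2.resize(a[0][:300],(400,234)),cv2.resize(a[1][:300],(400,234))]))
E
```

```text
2.8 [ 0.3   0.32 -0.31  1.77  0.11  1.06 -1.62]
3.5583 [545.59932761 -64.54954515 399.86246628]
5.2833 [-0.16  0.15 -0.62  1.74  0.09  1.28 -2.37]
```

View pics/w1.png

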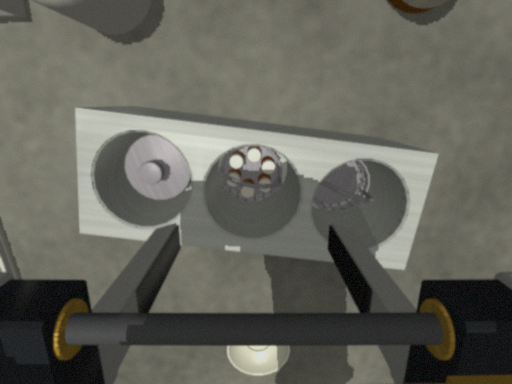

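View pics/w2.png

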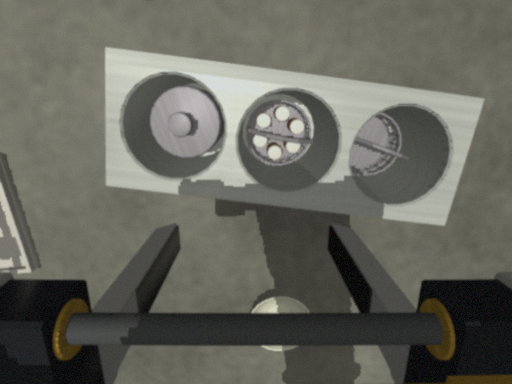

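View pics/k1.png

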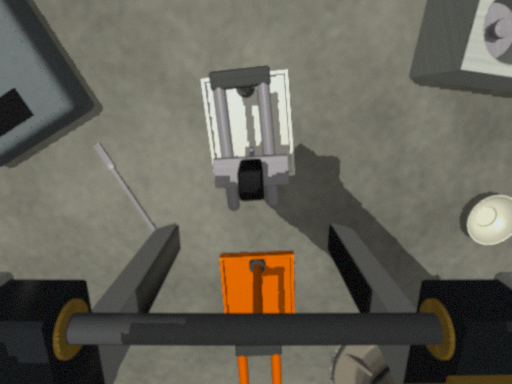

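In w1 and w2 the loaded basket is in the middle well, at (253,172) and (280,135). Its loop shows in w2 as a bar from about (245,130) to (313,140). The empty basket is at (345,187) in w1 and the canister at (152,172). In k1 the grey rack is at (248,140) with the grip at (251,180), and the orange one is at (258,300). Now an enlarged crop to confirm and measure.

Run:
```python
from h import *
w=np.zeros((600,800,3),np.uint8)
C1,d1,p1=load('w1');C2,d2,p2=load('w2');C3,d3,p3=load('k1')
w[:300,:400]=cv2.resize(p1[130:220,195:315],(400,300),interpolation=2)
w[:300,400:]=cv2.resize(p2[90:180,220:340],(400,300),interpolation=2)
w[300:,:400]=cv2.resize(p3[60:210,160:360],(400,300),interpolation=2)
w[300:,400:]=cv2.resize(p3[140:215,200:300],(400,300),interpolation=2)
cv2.imwrite('pics/crops1.png',w)
c=np.array([593.7,-94.2])
for C,d in((C1,d1),(C2,d2)):
    P=cloud(C,d); r=np.hypot(P[...,0]-c[0],P[...,1]-c[1])
    T=P[(abs(P[...,2]-125)<6)&(r<190)]
    print('block',np.median(T[:,2]),cv2.minAreaRect(T[:,:2].astype(np.float32)))
    m=(r<42)&(P[...,2]>68)&(P[...,2]<115)
    m=(r<36)&(P[...,2]>66)&(P[...,2]<115)
    Q=P[m];v,u=np.nonzero(m)
    for q,a,b in sorted(zip(Q.round(0).tolist(),u,v),key=lambda t:t[1])[::4]: print(q,a,b)
P=cloud(C3,d3)
m=(P[...,2]>257)&(P[...,0]>380)&(P[...,1]>200)&(P[...,1]<400);print('grip',np.median(P[m][:,2]),cv2.minAreaRect(P[m][:,:2].astype(np.float32)),m.sum())
m=(P[...,2]>213)&(P[...,2]<225)&(P[...,0]>400)&(P[...,0]<490)&(P[...,1]>200)&(P[...,1]<400);print('bar',np.median(P[m][:,2]),cv2.minAreaRect(P[m][:,:2].astype(np.float32)),m.sum())
m=(P[...,2]>195)&(P[...,2]<213)&(P[...,0]>350)&(P[...,0]<600)&(P[...,1]>200)&(P[...,1]<400)
Q=P[m]
for x in range(390,560,12):
    q=Q[abs(Q[:,0]-x)<6]
    if len(q): print(x,np.sort(q[:,1]).round()[[0,-1]],[ (np.median(g[:,1]).round(1),g[:,2].max().round(1)) for g in (q[q[:,1]<298],q[q[:,1]>=298]) if len(g)])
m=(P[...,2]>10)&(P[...,2]<26)&(P[...,0]>370)&(P[...,0]<600)&(P[...,1]>200)&(P[...,1]<390);print('tray',np.median(P[m][:,2]),cv2.minAreaRect(P[m][:,:2].astype(np.float32)),m.sum())
```

```text
block 124.75462347142874 ((594.7874755859375, -92.06712341308594), (301.3727722167969, 111.1365966796875), 82.75222778320312)
[602.0, -59.0, 72.0] 220 173
[603.0, -60.0, 69.0] 221 172
[600.0, -61.0, 75.0] 221 176
[601.0, -62.0, 74.0] 222 175
[601.0, -63.0, 76.0] 223 175
[601.0, -64.0, 76.0] 224 175
[602.0, -65.0, 78.0] 225 175
[601.0, -66.0, 77.0] 226 175
[598.0, -66.0, 82.0] 226 179
[599.0, -67.0, 83.0] 227 179
[599.0, -68.0, 84.0] 228 179
[599.0, -69.0, 84.0] 229 179
[599.0, -70.0, 85.0] 230 179
[600.0, -71.0, 84.0] 231 178
[600.0, -73.0, 86.0] 232 178
[597.0, -73.0, 88.0] 232 182
[599.0, -74.0, 90.0] 233 181
[599.0, -75.0, 91.0] 234 181
[599.0, -76.0, 90.0] 235 180
[599.0, -77.0, 89.0] 236 180
[596.0, -77.0, 90.0] 236 184
[597.0, -78.0, 92.0] 237 183
[598.0, -79.0, 91.0] 238 182
[598.0, -80.0, 91.0] 239 182
[598.0, -81.0, 92.0] 240 182
[599.0, -82.0, 92.0] 241 181
[595.0, -81.0, 91.0] 241 185
[596.0, -83.0, 94.0] 242 184
[597.0, -84.0, 94.0] 243 184
[597.0, -84.0, 95.0] 244 184
[597.0, -85.0, 94.0] 245 183
[598.0, -86.0, 92.0] 246 182
[595.0, -86.0, 95.0] 246 186
[595.0, -87.0, 96
[... 4284 characters left out ...]
34.] [(np.float64(288.4), np.float64(211.5)), (np.float64(327.4), np.float64(212.3))]
510 [283. 336.] [(np.float64(289.5), np.float64(211.3)), (np.float64(328.9), np.float64(211.6))]
522 [284. 337.] [(np.float64(290.5), np.float64(211.0)), (np.float64(330.1), np.float64(211.5))]
534 [285. 339.] [(np.float64(291.5), np.float64(211.8)), (np.float64(325.7), np.float64(212.0))]
546 [285. 339.] [(np.float64(292.0), np.float64(211.8)), (np.float64(317.1), np.float64(212.0))]
558 [287. 303.] [(np.float64(291.6), np.float64(210.4)), (np.float64(301.2), np.float64(209.3))]
tray 17.76348847714351 ((483.43377685546875, 306.8443298339844), (160.21316528320312, 130.3270721435547), 5.693977355957031) 1100
```

View pics/crops1.png

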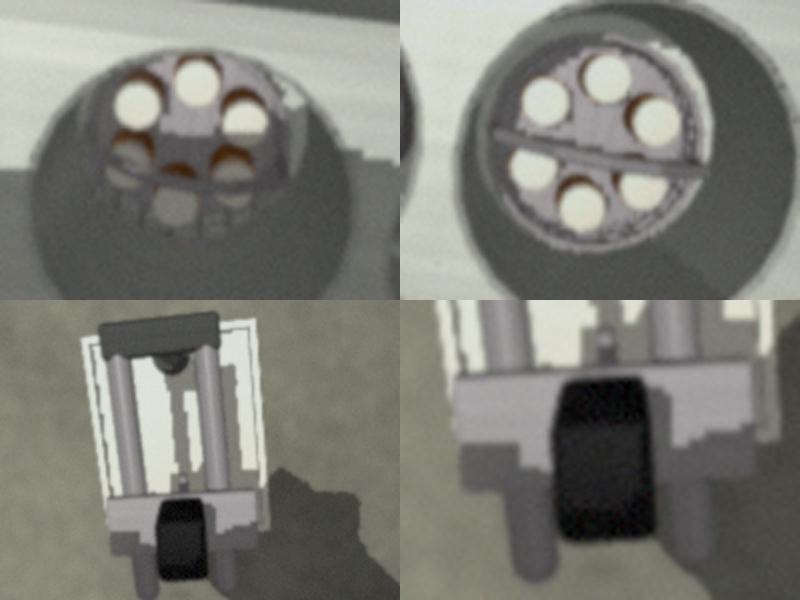

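Run:
```python
from h import *
C,d,p=load('w2');P=cloud(C,d)
m=(np.hypot(P[...,0]-595.8,P[...,1]+90)<30)&(p.min(2)>170)&(P[...,2]<68)
print('caps',np.percentile(P[m][:,2],[5,50,95,100]))
b=[]
for t in('w1','w2'):
    C,d,p=load(t);P=cloud(C,d);m=(np.hypot(P[...,0]-595,P[...,1]+92)<35)&(P[...,2]>68)&(P[...,2]<110);b.append(P[m])
Q=np.vstack(b);l=cv2.fitLine(Q[:,:2].astype(np.float32),cv2.DIST_HUBER,0,.01,.01).ravel();print('loop',l,np.degrees(np.arctan2(l[1],l[0])),(Q[:,1].min()+Q[:,1].max())/2, np.percentile(Q[Q[:,2]>92],50,axis=0))
C,d,p=load('k1');P=cloud(C,d)
u=p.astype(int); m=(u[...,2]>150)&(u[...,0]<60)
for lo,hi in((10,30),(30,190),(190,240)):
    for X in (P,np.load('pics/topP.npy'),np.load('pics/sceneP.npy')):
        im=p if X is P else cv2.imread('pics/top0.png') if X.mean is None else None
        k=(X[...,2]>lo)&(X[...,2]<hi)&(X[...,0]>150)&(X[...,0]<375)&(X[...,1]>200)&(X[...,1]<400)
        if k.any(): print(lo,hi,k.sum(),np.percentile(X[k],[1,99],axis=0).round().tolist())
m=(P[...,2]>255)&(P[...,2]<275)&(abs(P[...,0]-459)<30)&(abs(P[...,1]-302)<25)&(u.max(2)<70);print('grip',cv2.minAreaRect(P[m][:,:2].astype(np.float32)),np.median(P[m],0),m.sum())
# IK checks
rk=np.array([458.6,304.4]);ya=np.radians(5.7);ex=np.array([np.cos(ya),np.sin(ya)])
for nm,pos,y in(('g',[459.6,302.6,423],3.3),('up',[459.6,302.6,535],3.3),('w',[574,-86.5,535],-10),('wl',[574,-86.5,360],-10),('r85',[*(rk-85*ex),535],5.7),('r85l',[*(rk-85*ex),430],5.7),('r100l',[*(rk-100*ex),430],5.7),('r0',[*rk,430],5.7)):
    q=robot.solve_ik(pos,down(np.radians(y)));print(nm,None if q is None else np.round(q,2))
```

```text
caps [42.63788724 43.86768394 45.18246231 46.21150379]
loop [ 1.7585346e-01  9.8441637e-01  5.9579523e+02 -8.8870987e+01] 79.871666 -90.10590013388334 [595.57535066 -89.70966358  93.7324223 ]
10 30 925 [[153.0, 227.0, 10.0], [269.0, 360.0, 24.0]]
10 30 634 [[151.0, 225.0, 10.0], [266.0, 350.0, 23.0]]
10 30 455 [[153.0, 222.0, 10.0], [270.0, 355.0, 25.0]]
30 190 412 [[249.0, 289.0, 32.0], [255.0, 302.0, 149.0]]
30 190 23 [[238.0, 287.0, 35.0], [250.0, 292.0, 101.0]]
30 190 263 [[244.0, 284.0, 32.0], [255.0, 297.0, 188.0]]
190 240 1026 [[197.0, 267.0, 205.0], [254.0, 321.0, 211.0]]
190 240 460 [[152.0, 263.0, 205.0], [253.0, 318.0, 215.0]]
190 240 515 [[151.0, 262.0, 193.0], [256.0, 318.0, 212.0]]
grip ((460.5216369628906, 302.5467834472656), (25.06416130065918, 19.912893295288086), 2.7311456203460693) [461.66168392 302.73174973 267.52470313] 822
g [-0.18  0.26 -0.61  1.84  0.17  1.1  -2.36]
up [-0.16  0.18 -0.62  1.68  0.1   1.31 -2.31]
w [ 0.36  0.21 -0.38  1.63  0.08  1.32 -1.78]
wl [ 0.33  0.34 -0.36  1.85  0.14  0.98 -1.83]
r85 [-0.15  0.03 -0.66  1.82  0.02  1.29 -2.29]
r85l [-0.18  0.12 -0.66  1.97  0.09  1.07 -2.35]
r100l [-0.18  0.1  -0.67  2.    0.07  1.07 -2.36]
r0 [-0.18  0.25 -0.62  1.83  0.16  1.11 -2.32]
```

Confirmed in the crop: the middle well holds amber vials with white caps, and the hook hangs on the grey stand. The loop fits at (595.7,-90), top 95.5, plane yaw -10°. The grip is at (460,302.6), yaw ~3°. The rack origin is (458.6,304.4), yaw 5.7°. Grasping now.

Run:
```python
from h import *
y=np.radians(3.1)
robot.move_to([460.3,302.6,500],down(y))
hit=robot.move_straight([460.3,302.6,423],vel=120,f_stop=8)
s=robot.get_state();print(hit,s['t'],s['eef_pos'],s['contact_force'].round(1))
robot.clamp();robot.dwell(.2);s=robot.get_state();print(s['grip_width'],s['contact_force'].round(1),s['eef_pos'])
p0=s['eef_pos']
robot.move_straight([460.3,302.6,440],vel=60);robot.move_straight([460.3,302.6,535],vel=150);robot.dwell(.3)
s=snap('h1');print(s['t'],s['grip_width'],s['eef_pos'],s['contact_force'].round(2))
p,d=robot.capture('scene');cv2.imwrite('pics/s1.png',p[60:260,280:480])
C,d,p=load('h1');P=cloud(C,d);T=R.from_rotvec(s['tool_rot']).as_matrix();L=(P-s['eef_pos'])@T
np.save('pics/h1L.npy',L)
m=(abs(L[...,2]-205)<6)&(abs(L[...,0])<25)&(abs(L[...,1])<45)
print('bar',m.sum(),np.median(L[m],0),cv2.minAreaRect(L[m][:,:2].astype(np.float32)))
for z in range(220,310,8):
    m=(abs(L[...,2]-z)<4)&(abs(L[...,0])<30)&(abs(L[...,1])<15)
    if m.sum(): print(z,m.sum(),L[m].mean(0).round(1),L[m][:,0].min().round(1),L[m][:,0].max().round(1))
```

```text
False 6.375 [460.37040468 302.84902816 423.83885947] [ 0.1 -0.1  0.1]
19.980797922059505 [ 0.2  0.1 -0.4] [460.2933923  302.59511847 422.98027941]
9.2167 19.961970310095083 [460.31131981 302.56533652 534.47607345] [-0.9  -0.75 -1.09]
bar 2124 [  8.50468219  -0.54648096 205.31099968] ((0.08913230895996094, -0.8095054626464844), (70.34025573730469, 28.078840255737305), 89.75718688964844)
268 7 [ -6.9  -0.9 270.3] -7.5 -6.1
276 17 [ -7.   -1.  275.7] -7.9 -6.5
284 55 [  4.1  -0.9 283.7] -8.2 11.6
292 38 [ -1.3  -1.  291.9] -7.8 11.5
300 48 [ -2.3  -1.  299.1] -6.4 1.6
```

View pics/h1.png

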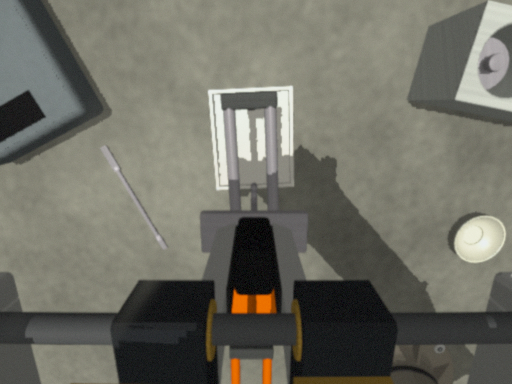

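View pics/s1.png

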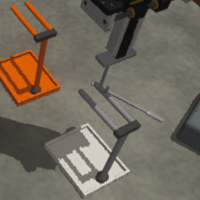

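The hook is held square: bar centre at tool (0.1,-0.8), yaw -0.2°, origin 213 mm below the TCP. In h1 the point is visible at (253,190), ahead of the bar and clear of the prongs. Now to the well.

Run:
```python
from h import *
y=np.radians(-10);e=np.array([np.cos(y),np.sin(y)]);c=np.array([595.7,-90.0])
s0=c-22*e
robot.move_straight([460.3,290,535],vel=100)
robot.move_to([*s0,535],down(y)); robot.dwell(.3)
f0=robot.get_state()['contact_force'];print(f0.round(1))
robot.move_straight([*s0,440],vel=150);robot.dwell(.3);s=snap('b0');print(s['eef_pos'],s['t'])
hit=robot.move_straight([*s0,364],vel=80,f_stop=5)
robot.dwell(.2);s=snap('b1');print(hit,s['t'],s['eef_pos'],(s['contact_force']-f0).round(2))
for t in('b0','b1'):
    C,d,p=load(t);P=cloud(C,d);m=(np.hypot(P[...,0]-595,P[...,1]+92)<35)&(P[...,2]>72)&(P[...,2]<98)&(((P[...,:2]-c)@e)>-7)
    Q=P[m];print(len(Q),np.percentile(Q,[2,50,98],axis=0).round(1).tolist() if len(Q) else 0)
a=[cv2.resize(cv2.imread(f'pics/{t}.png')[80:270,150:360],(400,362)) for t in('b0','b1')]
cv2.imwrite('pics/b01.png',np.hstack(a))
```

```text
[-0.8  1.  -1.4]
[574.10837651 -86.13824899 440.57043018] 12.4333
False 13.7833 [574.10901814 -86.18096509 364.41368262] [ 0.74 -0.79  0.3 ]
229 [[589.3, -119.6, 72.5], [595.5, -89.6, 90.1], [601.5, -60.3, 95.2]]
362 [[589.4, -119.3, 72.8], [595.5, -90.0, 90.0], [601.6, -60.9, 95.4]]
```

View pics/b01.png

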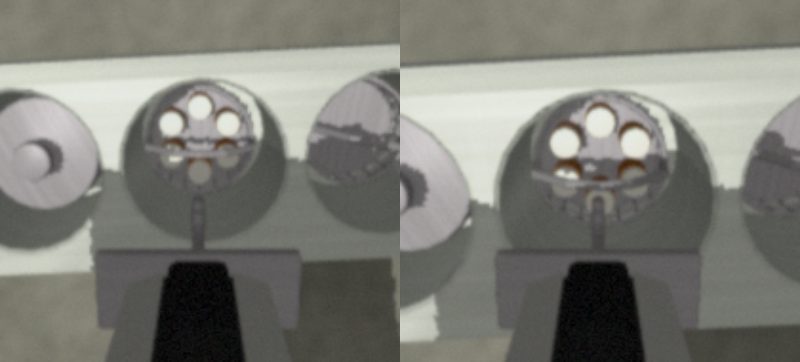

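b1 shows the wire at (600,180) in the crop, ahead of the hook's point at (598,205), undisturbed. The hook is down with no contact. Advance under the crown, check, then lift.

Run:
```python
from h import *
y=np.radians(-10);c=np.array([595.7,-90.0])
f0=robot.get_state()['contact_force']
hit=robot.move_straight([*c,364],vel=50,f_stop=4);robot.dwell(.2)
s=snap('b2');print(hit,s['t'],s['eef_pos'],(s['contact_force']-f0).round(2))
hit=robot.move_straight([*c,400],vel=50);robot.dwell(.3)
s=snap('b3');print(hit,s['t'],s['eef_pos'],(s['contact_force']-f0).round(2))
a=[cv2.resize(cv2.imread(f'pics/{t}.png')[80:270,150:360],(400,362)) for t in('b2','b3')]
cv2.imwrite('pics/b23.png',np.hstack(a))
```

```text
False 14.625 [595.53485684 -89.977383   364.06255972] [0.15 0.4  0.36]
False 15.8417 [595.68796054 -90.0230848  399.78471519] [ 0.17  0.21 -0.94]
```

View pics/b23.png

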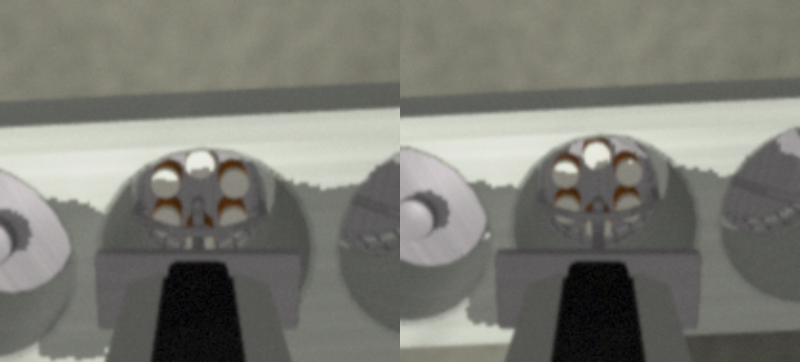

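b3 shows the wire seated in the J at about (598,222), and the load has begun to come on. Draw it up and check.

Run:
```python
from h import *
c=np.array([595.7,-90.0])
robot.move_straight([*c,535],vel=70);robot.dwell(.3)
s=snap('b4');print(s['t'],s['eef_pos'],s['contact_force'].round(2),s['joint_positions'].round(2),s['grip_width'])
p,d=robot.capture('scene')
w=np.hstack([cv2.resize(p[150:384,90:340],(400,374)),cv2.resize(cv2.imread('pics/b4.png')[80:270,150:360],(400,374))]);cv2.imwrite('pics/b4c.png',w)
```

```text
18.2667 [595.70120922 -89.98498695 534.92711136] [ 0.76  0.1  -3.66] [ 0.35  0.24 -0.37  1.59  0.09  1.33 -1.78] 19.685130496008625
```

View pics/b4c.png

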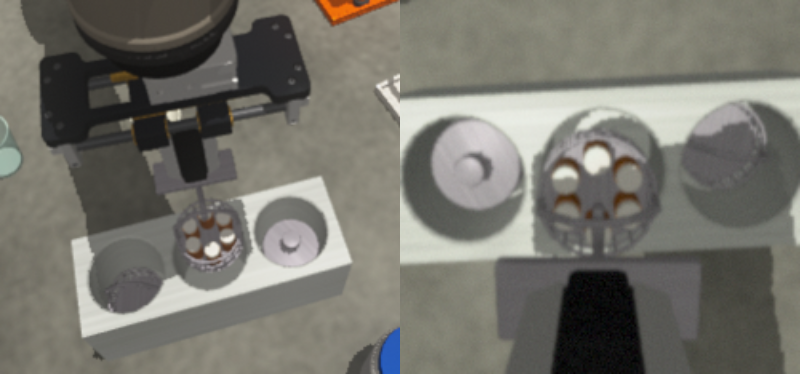

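The basket is clear of the well on the hook: in the scene crop it is at (211,240), upright with all six vials. Carry it to the stand's free ends, swinging wide of the prongs.

Run:
```python
from h import *
ya=np.radians(5.7);ex=np.array([np.cos(ya),np.sin(ya)]);rk=np.array([458.6,304.4])
robot.move_straight([450,50,535],vel=90,attitude=down(np.radians(-2)))
robot.move_straight([*(rk-100*ex),535],vel=90,attitude=down(ya))
robot.dwell(.6)
s=snap('r0');print(s['t'],s['eef_pos'],s['contact_force'].round(2),s['joint_positions'].round(2))
p,d=robot.capture('scene');q,d2=robot.capture('top');np.savez('pics/r0st.npz',d=d,d2=d2)
cv2.imwrite('pics/r0s.png',p);cv2.imwrite('pics/r0t.png',q)
w=np.hstack([cv2.resize(p[60:260,240:450],(400,381)),cv2.resize(cv2.imread('pics/r0.png'),(400,381))]);cv2.imwrite('pics/r0c.png',w)
```

```text
24.4083 [359.09504409 294.46652865 534.99594192] [-0.8   0.11 -2.19] [-0.01  0.02 -0.8   1.84  0.01  1.29 -2.29]
```

View pics/r0c.png

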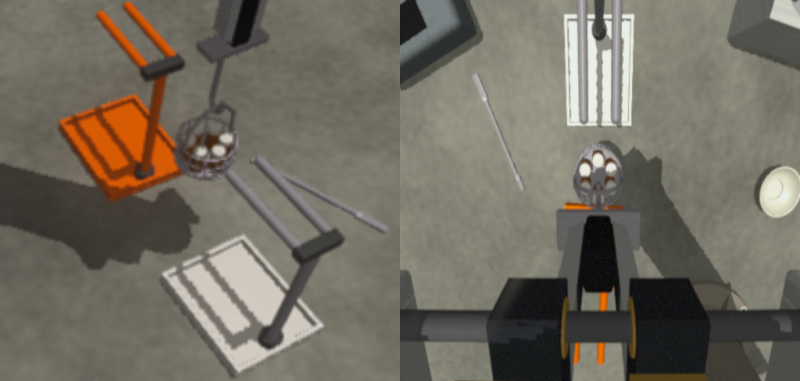

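The basket hangs upright from the hook at crop (208,145), clear of both stands. Re-measure the prongs against the bar from this view.

Run:
```python
from h import *
C,d,p=load('r0');z=np.load('pics/r0.npz');P=cloud(C,d);T=R.from_rotvec(z['r']).as_matrix();L=(P-z['p'])@T
m=(abs(P[...,2]-208)<6)&(L[...,0]>50)&(L[...,0]<200)&(abs(L[...,1])<40)
Q=L[m]
for g in(Q[Q[:,1]<0],Q[Q[:,1]>0]):
    l=cv2.fitLine(g[:,:2].astype(np.float32),cv2.DIST_HUBER,0,.01,.01).ravel(); print(len(g),l,np.degrees(np.arctan2(l[1],l[0])),'y at 100:',l[3]+(100-l[2])*l[1]/l[0],'xmin',g[:,0].min(),'top',P[m][:,2].max(), np.percentile(P[m][:,2],90))
m=(abs(L[...,2]-205)<6)&(abs(L[...,0])<25)&(abs(L[...,1])<45)
print('bar',np.median(L[m],0),cv2.minAreaRect(L[m][:,:2].astype(np.float32)))
m=(abs(L[...,0])<60)&(abs(L[...,1])<50)&(L[...,2]>300)&(L[...,2]<400);q=L[m];print('basket',np.percentile(q,[1,50,99],axis=0).round())
```

```text
1602 [ 9.9999994e-01  3.4139096e-04  1.1776703e+02 -1.9296303e+01] 0.01956026 y at 100: -19.302368 xmin 60.41377005269433 top 212.22394198037716 210.25619284147223
1589 [ 9.9999827e-01 -1.8705712e-03  1.1751082e+02  1.9994986e+01] -0.10717589 y at 100: 20.02774 xmin 60.36675236397462 top 212.22394198037716 210.25619284147223
bar [  8.48875195  -0.53720616 205.29507923] ((0.15094280242919922, -0.8351287841796875), (70.03028869628906, 27.95257568359375), 89.67163848876953)
basket [[-33. -34. 302.]
 [  2.  -3. 356.]
 [ 33.  31. 379.]]
```

Run:
```python
from h import *
ya=np.radians(5.7);ex=np.array([np.cos(ya),np.sin(ya)]);ey=np.array([-ex[1],ex[0]]);rk=np.array([458.6,304.4])-0.8*ey
robot.move_straight([*(rk-100*ex),432],vel=80);robot.dwell(.5)
f0=robot.get_state()['contact_force']
hit=robot.move_straight([*rk,431],vel=40,f_stop=6);robot.dwell(.6)
s=snap('r1');print(hit,s['t'],s['eef_pos'],(s['contact_force']-f0).round(2))
p,d=robot.capture('scene');q,d2=robot.capture('top')
w=np.hstack([cv2.resize(p[60:260,280:490],(400,381)),cv2.resize(cv2.imread('pics/r1.png'),(400,381))]);cv2.imwrite('pics/r1c.png',w)
```

```text
False 29.75 [458.69434217 303.58542163 431.01435992] [-0.16 -0.34  0.37]
```

View pics/r1c.png

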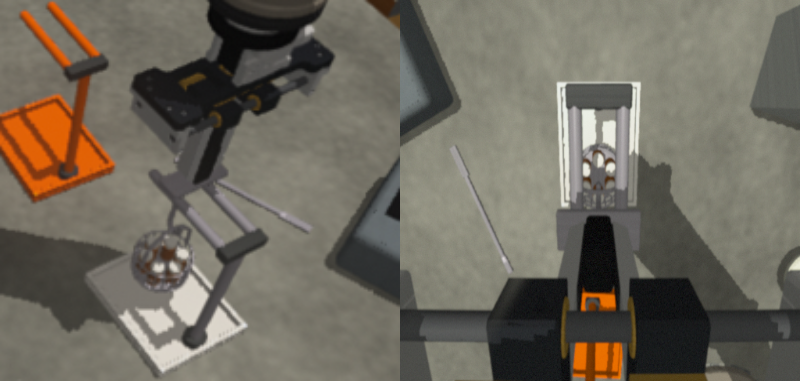

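The bar (scene crop (185,185)) is above the prongs, with the basket hanging at (163,262) over the tray. Lower until it lands, let it settle, release and back away.

Run:
```python
from h import *
s=robot.get_state();p0=s['eef_pos'];f0=s['contact_force']
xy=[458.7,303.6]
hit=robot.move_straight([*xy,421],vel=12,f_stop=2.5)
s=robot.get_state();print(hit,s['t'],s['eef_pos'],(s['contact_force']-f0).round(2))
robot.dwell(.8)
s=snap('r2');print((robot.get_state()['contact_force']-f0).round(2),s['eef_pos'])
C,d,p=load('r2');P=cloud(C,d)
m=(abs(P[...,2]-218)<5)&(abs(P[...,0]-458)<25)&(abs(P[...,1]-304)<45);print('bar',np.median(P[m],0))
```

```text
True 30.55 [458.6875759  303.58455545 422.91408472] [ 0.02 -0.36  8.32]
[-0.37 -1.34  8.11] [458.6941566  303.58583943 422.93916654]
bar [466.6422213  305.95389659 217.64701059]
```

Run:
```python
from h import *
s=robot.get_state();p0=s['eef_pos']
robot.move_straight([p0[0],p0[1],423.3],vel=5)
robot.dwell(.3);print(robot.get_state()['contact_force'].round(2))
robot.ungrasp();robot.dwell(.5)
robot.move_straight([p0[0],p0[1],540],vel=60);robot.dwell(1.5)
s=snap('r3');print(s['t'],s['eef_pos'],s['contact_force'].round(2))
C,d,p=load('r3');P=cloud(C,d)
m=(abs(P[...,2]-218)<4)&(abs(P[...,0]-458)<30)&(abs(P[...,1]-304)<45);print('bar',np.median(P[m],0),cv2.minAreaRect(P[m][:,:2].astype(np.float32)))
p,d=robot.capture('scene');P=cloud(cam('scene'),d)
np.save('pics/r3s.npy',d)
w=np.hstack([cv2.resize(p[60:260,280:490],(400,381)),cv2.resize(cv2.imread('pics/r3.png'),(400,381))]);cv2.imwrite('pics/r3c.png',w)
```

```text
[ 0.58 -0.3  -2.4 ]
37.35 [458.7285583  303.56717058 539.9902747 ] [ 0.07 -0.24  0.64]
bar [459.78809666 306.11062921 217.80425844] ((458.12060546875, 304.3414611816406), (27.945924758911133, 70.15038299560547), 5.567445755004883)
```

View pics/r3c.png

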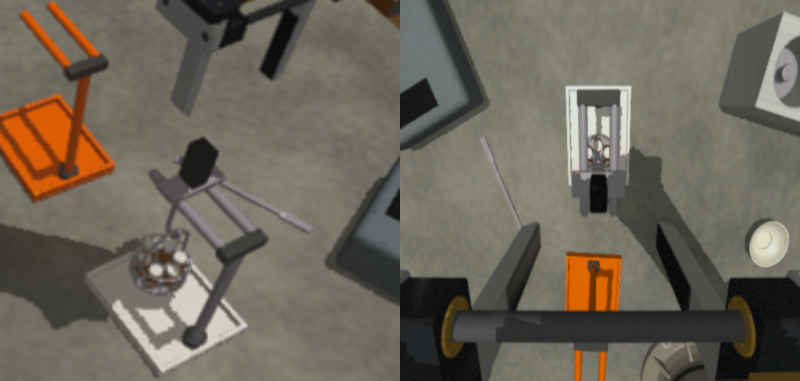

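Released: the bar lies across the prongs at (458.1,304.3), yaw 5.6°, top at 217.8, with the basket hanging at crop (163,265). Next, check that it is at rest.

Run:
```python
from h import *
robot.dwell(2.5)
C=cam('scene');r=[]
for i in range(3):
    p,d=robot.capture('scene');g=cv2.cvtColor(p,cv2.COLOR_BGR2GRAY).astype(int);P=cloud(C,d)
    m=(P[...,2]>32)&(P[...,2]<130)&(np.hypot(P[...,0]-458,P[...,1]-304)<50);r.append((g,P[m]));print(P[m].mean(0).round(2),P[m].min(0).round(),P[m].max(0).round())
    robot.dwell(.35)
print(abs(r[0][0]-r[2][0])[150:230,330:420].mean(), robot.get_state()['t'])
cv2.imwrite('pics/fin.png',cv2.resize(p[110:240,310:440],(600,600),interpolation=2))
```

```text
[462.09 298.33  68.57] [422. 266.  41.] [493. 338. 130.]
[461.98 298.35  68.63] [422. 265.  40.] [493. 336. 130.]
[461.99 298.31  68.65] [423. 266.  39.] [493. 336. 130.]
0.5333333333333333 41.15
```

View pics/fin.png

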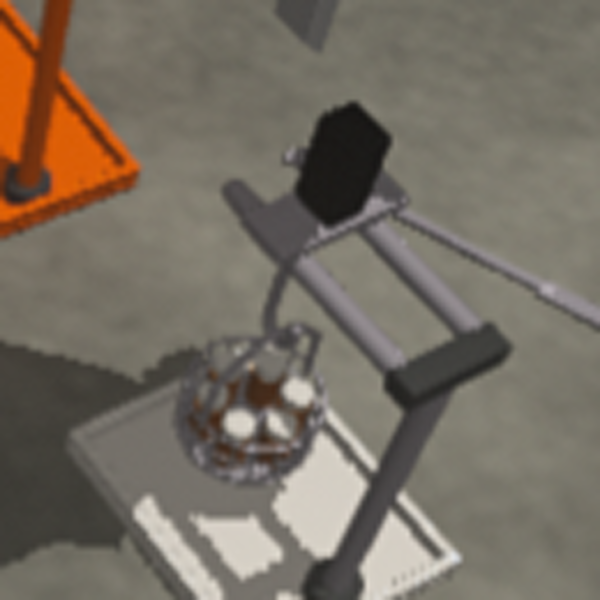

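The bar lies on both prongs (330,210). The basket hangs upright at (250,405) with its underside about 40 mm up, over the tray. It is still, moving less than 0.15 mm between views, and the gripper is well clear. Handing in.

Run:
```python
from workcell import robot
robot.job_done();print(robot.get_state()['t'])
```

```text
the job is handed in; nothing more can be done
the job is handed in; nothing more can be done
```

The loaded basket now hangs upright from the hook on the grey stand, at rest over the drip tray, and the job is handed in. I gripped only the hook, caught the loop of the basket with the white-capped vials in the middle well, and drew it up. I then brought it in level from the prongs' free ends and set it down. The clock read about 41 s of the 67 s allowed.

- **Crossbar:** it lies on both prongs, top at 217.8 mm (218 expected), within 1 mm of the stand's origin and aligned with it to 0.2°.
- **Basket:** its underside is about 40 mm up (42 expected). Between the last three pictures it moved less than 0.15 mm.
- **Robot:** the gripper is open and well clear, touching nothing.
- **Forces:** the largest change I read was about 8 N, when the bar landed on the prongs.

No check failed. The wrist pictures showed the bar 0.8 mm off the jaw centre, within the stated camera error.

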